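# Slide the spacer rings onto the arbor, thickest first

## Task

Load the three steel spacer rings onto the arbor of the loading stand in order of thickness: the thickest first, at the bottom, then the middle one, then the thinnest on top. Push each ring flat along the deck up to the curved stop, so that it drops over the arbor and sits flat and fully home; do not lift the rings off the deck. Leave the black eye loupe and the small pale carton that lie on the deck where they are.

Things in the scene. Friction and masses are not known exactly. Their poses are not given: they have to be found in the camera images.
- stand: Loading stand, fixed to the bench: dark steel deck plate 245 x 248 mm, 10 thick, on four pillars, its top 62 mm above the bench. Origin: on the arbor's axis at bench height; z up, x from the waiting rings towards the curved stop (the stand may be turned), y along the 248 mm side. Deck: x -165 to +80, y -124 to +124; no fences but the stop
- opening (a point): Middle of the square opening, 66 x 66 mm, sides along the stand's x and y, cut through the deck, at the height of the deck's top. The arbor stands upright in its middle; 56 mm below is a flat floor
- stop (a point): Middle of the inner face, at deck height, of the bright curved stop on the +x side of the opening: inner radius 32.5 mm about the arbor's axis, outer 40.5, 14 high above the deck, reaching 47 degrees either side of the +x direction. A ring pushed against it lies over the arbor and drops
- arbor_foot (a point): Point on the arbor's axis where the arbor stands on the floor of the stand, 6 mm above the bench, 56 mm below the deck's top; axes as the stand's. The lowest ring, fully home, has its origin here; the next sits 25 mm higher, the third 42 mm higher
- arbor_tip (a point): Centre of the arbor's flat top, 1 mm below the deck's top. The arbor is 20 mm thick, 55 mm high, the last 5 mm tapering to 12 mm; it carries a ring's front while the ring slides over it
- spacer_thick: The thickest of three steel spacer rings, a flat round collar: outside diameter 60, straight through bore 26, thickness 25. All three differ only in thickness (25, 17, 10). It starts lying flat on the deck of the stand on the side nearer the robot. Origin: centre of its underside; z is its axis, pointing up. About 260 g
- spacer_middle: The middle one of three steel spacer rings, a flat round collar: outside diameter 60, straight through bore 26, thickness 17. All three differ only in thickness (25, 17, 10). It starts lying flat on the deck of the stand on the side nearer the robot. Origin: centre of its underside; z is its axis, pointing up. About 177 g
- spacer_thin: The thinnest of three steel spacer rings, a flat round collar: outside diameter 60, straight through bore 26, thickness 10. All three differ only in thickness (25, 17, 10). It starts lying flat on the deck of the stand on the side nearer the robot. Origin: centre of its underside; z is its axis, pointing up. About 104 g
- eye_loupe: Loose black eye loupe, a cup 41 mm across and 30 high, standing on the deck to one side of the opening (towards the stand's +y); not to be moved. Origin: centre of its underside
- parts_box: Loose small pale carton, 24 x 50 mm and 10 high, lying on the deck on the other side of the opening (towards the stand's -y); not to be moved. Origin: centre of its underside

How it is judged:
On the way, in this order (a step that is already met when the one before it is completed fails the run):
1. the thickest ring lies fully home at the bottom of the arbor (horizontal distance between spacer_thick and arbor_foot below 0.006 m and z of spacer_thick in the frame of arbor_foot between -0.0035 and 0.0035 m and angle between spacer_thick's own z axis and vertical below 0.08 rad), for 0.2 s.
2. the middle ring lies on it (horizontal distance between spacer_middle and arbor_foot below 0.006 m and z of spacer_middle in the frame of arbor_foot between 0.0215 and 0.0285 m and angle between spacer_middle's own z axis and vertical below 0.08 rad), for 0.2 s.
3. the thinnest ring lies on top (horizontal distance between spacer_thin and arbor_foot below 0.006 m and z of spacer_thin in the frame of arbor_foot between 0.0385 and 0.0455 m and angle between spacer_thin's own z axis and vertical below 0.08 rad), for 0.2 s.
At the end, for the whole second after the job is handed in: All three rings are on the arbor, at rest, thickest at the bottom, middle, thinnest on top: each centred on the arbor within 6 mm, flat within 0.08 rad and at its height in the stack (0, 25, 42 mm above the arbor's foot) within 3.5 mm (all of step 1 and all of step 2 and all of step 3 and linear speed of each of spacer_thick, spacer_middle, spacer_thin below 0.02 m/s and angular speed of each of spacer_thick, spacer_middle, spacer_thin below 0.3 rad/s); the robot touches nothing.
It fails at once if the thick ring is lifted more than 20 mm off the deck (z of spacer_thick in the frame of stand above 0.082 m).
It fails at once if the middle ring is lifted more than 20 mm off the deck (z of spacer_middle in the frame of stand above 0.082 m).
It fails at once if the thin ring is lifted more than 20 mm off the deck (z of spacer_thin in the frame of stand above 0.082 m).
It fails at once if the eye loupe is moved by more than 20 mm (distance of eye_loupe from where it was at the start of the episode above 0.02 m).
It fails at once if the small carton is moved by more than 20 mm (distance of parts_box from where it was at the start of the episode above 0.02 m).
It also fails if it takes over 61 s, if anything falls off the work surface, if the arm or the gripper's body presses on something with over 40 N, if the wrist force passes 120 N, or if a joint passes its speed limit or range.

## Robot

A 6-joint arm with a two-finger parallel gripper is mounted at the origin on a cart in front of the work surface, level with it; the furniture and walls round the work are solid. World frame = base frame: x ahead of the robot, y to its left, z up, the work surface at z = 0. Lengths are in m, angles in rad, forces in N, time in s.
With the tool pointing down it reaches from about 0.425 to 0.95 m from the base axis. Payload 3.5 kg.
Tool frame: the origin (TCP) lies between the finger pads; the fingertips stand 19 mm ahead of it and the grasp point (between the pads) is the TCP; y points along the fingers, z is the direction in which the jaws open and shut, and the axes are right-handed (so a half turn about y gives the same grasp; the last joint's range is limited). The gripper opens to 85 mm and grips with 20 to 120 N. Pads are 22 mm wide; open, the fingers measure 114 mm over their backs; the gripper's body (76 mm by 85 mm) begins 54 mm behind the grasp point. The pads swing forward as they close: fully open they stand 13 mm farther back than shut.
Start: joints at [0.967, 0.286, 1.577, -0, 1.279, -0.15], TCP at [0.296, 0.607, 0.225] pointing down, gripper open.
Joint ranges: [-2.77, 2.77], [-0.9, 2.22], [0.21, 2.48], [-1.53, 4.67], [0.24, 2.81], [-2.84, 2.84]. Speed limits (rad/s): [2.79, 2.79, 3.14, 3.14, 3.14, 3.14].

## Interface

Orientations are given as a unit quaternion [x, y, z, w].
In Python, from plant import get_state, read_camera, camera_model, sign_off gives the robot as it stands.
- The arm moves only by the tool carry_out, never from a script. Its argument "moves" is a list of rows, each a list of 7 numbers: the turn, a rotation vector about the tool's x, y, z in rad, then the shift along the tool's x, y, z in m, then the closure, from -1 (fully open) to 1 (shut). In form: [[wx, wy, wz, dx, dy, dz, jaw], ...]. A call has 1 to 10 rows; each row shifts and turns the commanded pose from where the row before left it, along the tool's axes as they then stand; what a row does not reach is not made up. A row lasts 1/8 s, in which the tool goes at most 62.5 mm and 10.7 degrees, less where a joint would pass 70% of its speed; a pose out of reach is approached as far as the arm can. A call is refused whole if a number of a shift passes 0.0625 or a number of a turn 0.188, either way. A call with a gripper value outside its range is refused whole. The fingers move at their own pace and stop on an object; "squeeze" is the grip in N (left out, the last holds). Time passes only in rows, so rows that do not move let the fingers close. It gives the time, the measured TCP pose, the force and the opening at its end, in the units of the state.
- get_state(): the state, without advancing time (a new reading comes with each control period).
- read_camera(name): name is "scene" or "top"; returns the picture (400x640x3 uint8, blue, green, red); there is no depth.
- camera_model(name): a dict with "camera_matrix" (3x3 intrinsics, pixels), "D" ([k1, k2, p1, p2, k3] as OpenCV has them; the pictures are not rectified), "pose" (4x4, takes a point from camera to world coordinates). Camera axes: x right, y down, z forward; pixel columns grow to the right and rows downward; lengths in m; the calibration is good to about 2 mm. A picture is of the moment at which its call begins. camera_model takes no time and is no camera call.
- sign_off(): hands the job in, once; it reports no verdict.
The state is a dict: "time": time; "qpos": joint angles; "dq": joint speeds; "joint_efforts": joint torques, N m; "eef_pos": TCP position; "tcp_rot": TCP orientation; "contact_force": force on the tool from outside, world axes, zero at the start; "wrist_torque": the same for the moment, N m; "opening": opening from 0.0 (shut) to 1.0 (fully open).
Only numpy, scipy, OpenCV 4.12 (cv2) and the standard library are available. Lean on these libraries where they do the work, as an engineer would, in place of code of your own. Each camera call takes 0.05 s, during which the arm holds its last target. There are 200 camera calls.

## Working session

There is one attempt and no reset: what is moved stays moved. The work goes in short steps, Python scripts to look and compute and a tool call to move; the robot and the scene stay as the last step left them, time stands still between calls to the robot, and variables do not carry over. Pictures are saved under pics/ and viewed, about 8 in all and at most 12, crops included, and the job is handed in when it is done.

Besides the shell and the picture viewer there is one more tool, called after "Call:" by a JSON object that holds its "fn" and its "kwargs", one argument or row to a line. carry_out: Moves the arm, as the interface text tells. Its arguments: {"type":"object","properties":{"moves":{"type":"array","items":{"type":"array","items":{"type":"number"}}},"squeeze":{"type":"number"}},"required":["moves"]}

```bash
mkdir -p pics
python3 - <<'E'
from plant import *
import cv2,numpy as np
np.set_printoptions(precision=4,suppress=True)
for n in("scene","top"):
    cv2.imwrite(f"pics/{n}0.png",read_camera(n)); m=camera_model(n); print(n,np.array(m["camera_matrix"]),m["D"],np.array(m["pose"]),sep="\n")
s=get_state()
for k in s: print(k,np.round(s[k],4))
E
```

```text
scene
[[473.609   0.    318.769]
 [  0.    473.609 193.378]
 [  0.      0.      1.   ]]
[-0.0197  0.      0.      0.      0.    ]
[[-0.7069 -0.2754  0.6515  0.0332]
 [-0.7069  0.3057 -0.6379  0.5224]
 [-0.0234 -0.9114 -0.4108  0.4449]
 [ 0.      0.      0.      1.    ]]
top
[[415.255    0.     322.9574]
 [  0.     415.255  199.2984]
 [  0.       0.       1.    ]]
[0.0292 0.     0.     0.     0.    ]
[[-0.0268 -0.9879  0.1525  0.4388]
 [-0.9996  0.0261 -0.0069 -0.006 ]
 [ 0.0028 -0.1526 -0.9883  0.9089]
 [ 0.      0.      0.      1.    ]]
time 0.1
qpos [ 0.967   0.2871  1.578   0.      1.2786 -0.15  ]
dq [-0.0013 -0.0027 -0.0043  0.0011 -0.0006 -0.0003]
joint_efforts [  0.0008 -40.7299 -29.3698  -0.0001   0.0035   0.    ]
eef_pos [0.2955 0.6062 0.2238]
tcp_rot [ 0.6897 -0.1593  0.1588 -0.6883]
contact_force [ 0.3836  0.7424 -0.6379]
wrist_torque [-0.0211  0.0474  0.0345]
opening 1.0013
```

View pics/scene0.png

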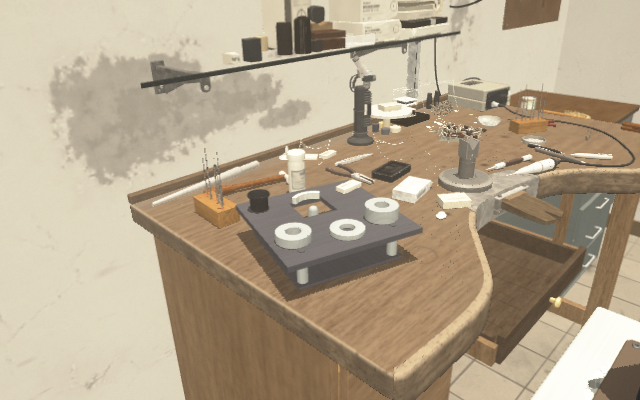

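View pics/top0.png

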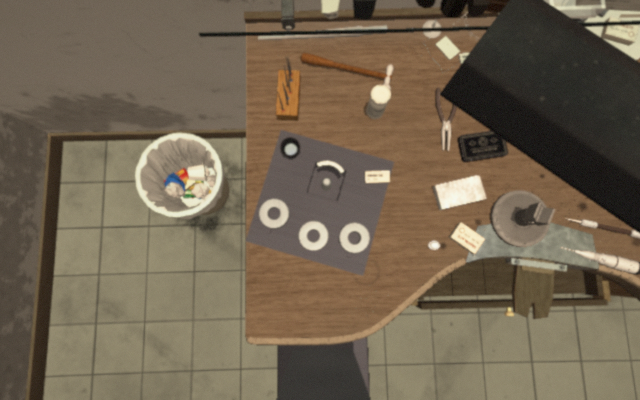

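Top view: the loupe is at (290,148), carton (377,176), arbor (326,182), and rings (273,213), (313,236), (354,238). In the scene view the rings are at (292,235), (347,229) (looks thinnest) and (381,210) (looks thickest). Next I'll measure them.

```bash
cat > h.py <<'E'
from plant import *
import cv2,numpy as np
np.set_printoptions(precision=4,suppress=True)
def ray(n,uv):
    m=camera_model(n);P=np.array(m["pose"])
    p=cv2.undistortPoints(np.array(uv,float).reshape(-1,1,2),np.array(m["camera_matrix"]),np.array(m["D"])).reshape(-1,2)
    return P[:3,3],np.c_[p,np.ones(len(p))]@P[:3,:3].T
def onz(n,uv,z):
    o,d=ray(n,uv);return o+d*((z-o[2])/d[:,2])[:,None]
def proj(n,X):
    m=camera_model(n);T=np.linalg.inv(np.array(m["pose"]))
    return cv2.projectPoints(np.array(X,float).reshape(-1,1,3),cv2.Rodrigues(T[:3,:3])[0],T[:3,3],np.array(m["camera_matrix"]),np.array(m["D"]))[0].reshape(-1,2)
E
python3 - <<'E'
from h import *
t=cv2.imread("pics/top0.png");s=cv2.imread("pics/scene0.png")
# deck: dark mask, corners from min area rect
hsv=cv2.cvtColor(t,cv2.COLOR_BGR2HSV)
mk=np.zeros(t.shape[:2],np.uint8);mk[125:280,240:400]=1
d=((hsv[...,2]<110)&(hsv[...,1]<70)&(mk>0)).astype(np.uint8)
d=cv2.morphologyEx(d,cv2.MORPH_OPEN,np.ones((3,3)))
c=max(cv2.findContours(d,0,2)[0],key=cv2.contourArea)
box=cv2.boxPoints(cv2.minAreaRect(cv2.convexHull(c)));print("box",box)
hull=cv2.approxPolyDP(cv2.convexHull(c),6,True)[:,0];print(hull)
W=onz("top",hull,.062);print(W);print([np.linalg.norm(W[i]-W[i-1]) for i in range(len(W))])
for n,im,roi in(("top",t,(255,155,385,255)),("scene",s,(240,175,420,255))):
    b=np.zeros(im.shape[:2],np.uint8);x0,y0,x1,y1=roi
    g=im.min(2);b[y0:y1,x0:x1]=(g[y0:y1,x0:x1]>120)
    for c in cv2.findContours(b,cv2.RETR_EXTERNAL,cv2.CHAIN_APPROX_NONE)[0]:
        a=cv2.contourArea(c)
        if a>15: print(n,a,cv2.boundingRect(c),cv2.minEnclosingCircle(c), cv2.fitEllipse(c) if len(c)>5 else"")
v=np.hstack([cv2.resize(t[125:280,240:400],None,fx=2.5,fy=2.5),cv2.resize(s[170:290,230:425],(400,388))[:387]]);cv2.imwrite("pics/z0.png",v)
E
```

```text
box [[245.146  239.9378]
 [277.6326 128.1839]
 [394.6295 162.1946]
 [362.1429 273.9485]]
[[281 131]
 [392 162]
 [362 272]
 [246 240]]
[[ 0.7178  0.0728  0.062 ]
 [ 0.6445 -0.1584  0.062 ]
 [ 0.4197 -0.0863  0.062 ]
 [ 0.49    0.1464  0.062 ]]
[np.float64(0.2394236385905009), np.float64(0.24257950386128185), np.float64(0.23606708496243872), np.float64(0.24312630864485393)]
top 696.5 (339, 222, 31, 31) ((354.1644592285156, 237.38157653808594), 15.404354095458984) ((354.30615234375, 237.3474884033203), (29.581769943237305, 30.032758712768555), 148.38726806640625)
top 672.0 (299, 221, 30, 30) ((313.03668212890625, 235.30274963378906), 15.139557838439941) ((313.1651611328125, 235.36929321289062), (29.121051788330078, 29.458984375), 27.593053817749023)
top 655.0 (259, 199, 30, 29) ((273.5, 212.88095092773438), 14.905431747436523) ((273.520751953125, 212.97059631347656), (28.579708099365234, 29.223106384277344), 80.18842315673828)
top 30.0 (323, 178, 7, 7) ((326.25860595703125, 181.05172729492188), 3.424253225326538) ((326.1584167480469, 181.0615997314453), (6.1791887283325195, 6.4936308860
[... 1137 characters left out ...]
205) ((244.0512237548828, 206.43482971191406), (7.497211933135986, 9.79493236541748), 45.019615173339844)
scene 5540.5 (269, 175, 151, 80) ((346.99761962890625, 208.91148376464844), 78.75723266601562) ((341.69097900390625, 211.63877868652344), (69.89366149902344, 145.22744750976562), 84.30106353759766)Traceback (most recent call last):
  File "<stdin>", line 18, in <module>
    return _nx.concatenate(arrs, 1, dtype=dtype, casting=casting)
           ~~~~~~~~~~~~~~~^^^^^^^^^^^^^^^^^^^^^^^^^^^^^^^^^^^^^^^
ValueError: all the input array dimensions except for the concatenation axis must match exactly, but along dimension 0, the array at index 0 has size 388 and the array at index 1 has size 387
```

Run:
```python
from h import *
t=cv2.imread("pics/top0.png");s=cv2.imread("pics/scene0.png")
yaw=-.311;ex=np.array([np.cos(yaw),np.sin(yaw)]);ey=np.array([-ex[1],ex[0]])
A=onz("top",[[326.2,181.1]],.061)[0];print("arbor",A, "scene proj",proj("scene",[A]), "onz scene(312.5,211)",onz("scene",[[312.5,210]],.061))
r={"L":(273.52,212.97),"M":(313.17,235.37),"R":(354.3,237.35)}
for k,uv in r.items():
  for th in(.010,.017,.025):
    C=onz("top",[uv],.062+th)[0]; a=np.linspace(0,6.283,60)
    p=proj("scene",C+.03*np.c_[np.cos(a),np.sin(a),0*a]);q=proj("scene",C-[0,0,th]+.03*np.c_[np.cos(a),np.sin(a),0*a])
    d=C[:2]-A[:2];e=-d/np.linalg.norm(d)
    print(k,th,C,"stand",d@ex,d@ey,"scene top row",p[:,1].min(),"bottom row",q[:,1].max(),"cols",p[:,0].min(),p[:,0].max())
for k,uv,z in(("box",(374.9,176.1),.072),("loupe",(290,148),.092)):
    C=onz("top",[uv],z)[0];d=C[:2]-A[:2];print(k,C,d@ex,d@ey)
v=np.hstack([cv2.resize(t[130:280,240:395],(413,400)),cv2.resize(s[190:265,240:410],(907,400),interpolation=cv2.INTER_CUBIC)[:,200:587]]);
cv2.imwrite("pics/z0.png",cv2.resize(s[180:270,235:415],(800,400),interpolation=cv2.INTER_CUBIC))
```

```text
arbor [ 0.6077 -0.0197  0.061 ] scene proj [[311.2536 207.3653]] onz scene(312.5,211) [[ 0.5981 -0.0136  0.061 ]]
L 0.01 [0.5425 0.0891 0.072 ] stand -0.09536546701518084 0.08361945074841251 scene top row 226.26222660077661 bottom row 250.17744508578178 cols 272.08741771242944 309.43493571885114
L 0.017 [0.5416 0.0883 0.079 ] stand -0.09594801702049044 0.08259661529478171 scene top row 222.53817584151605 bottom row 250.17942825810326 cols 272.5378497121832 310.0301577353955
L 0.025 [0.5406 0.0874 0.087 ] stand -0.09661378845512991 0.08142766049063223 scene top row 218.2476402489292 bottom row 250.18168822803798 cols 273.0571056775922 310.7161400269766
M 0.01 [0.495  0.0098 0.072 ] stand -0.1163076794330525 -0.00640277895392383 scene top row 218.92752914612942 bottom row 241.73861456710387 cols 327.639010870586 364.08597497025903
M 0.017 [0.4945 0.0097 0.079 ] stand -0.11671506380062747 -0.00667264710107069 scene top row 215.3264930033371 bottom row 241.80841456443957 cols 327.833689712574 364.4279914096445
M 0.025 [0.494  0.0095 0.087 ] stand -0.11718064593499893 -0.0069810678406670955 scene top row 211.17677483602617 bottom row 241.88823494948093 cols 328.058065738181 364.8221065805063
R 0.01 [ 0.4889 -0.0728  0.072 ] stand -0.09690708064476358 -0.08689355857669842 scene top row 204.46705239287834 bottom row 224.99580780061967 cols 362.8548425021955 397.31806468239074
R 0.017 [ 0.4884 -0.0722  0.079 ] stand -0.0974767362275939 -0.0864901827292258 scene top row 201.13207898784083 bottom row 225.18849675466228 cols 362.8917359660887 397.5027515273245
R 0.025 [ 0.488  -0.0716  0.087 ] stand -0.0981277711794 -0.08602918176068566 scene top row 197.28693992081207 bottom row 225.40908066547124 cols 362.9341734076602 397.7155637954337
box [ 0.6133 -0.1199  0.072 ] 0.036037837875473426 -0.09370522395177093
loupe [0.6718 0.0523 0.092 ] 0.03897388355371453 0.08811600932012006
```

View pics/z0.png

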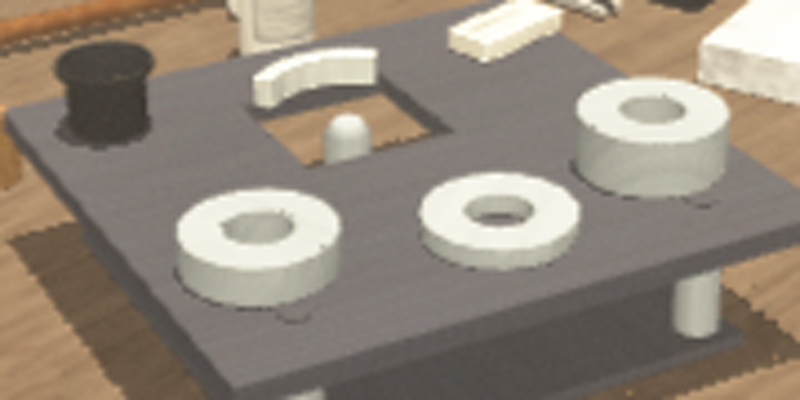

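Rings from +y to −y: middle (L), thin (M), thick (R). This agrees with the rows predicted from the other camera. In the crop the arbor tip is at about (347,135). Now I'll check the tool pose against the stand axes.

```bash
cat >> h.py <<'E'
from scipy.spatial.transform import Rotation as R
A=np.array([.6080,-.0196]);yaw=-.311
ex=np.array([np.cos(yaw),np.sin(yaw),0]);ey=np.array([-ex[1],ex[0],0])
RT=np.c_[ex,[0,0,-1],ey]
def st():
    s=get_state();r=R.from_quat(s["tcp_rot"]);p=np.array(s["eef_pos"]);d=p-[*A,0]
    print("t",round(s["time"],2),"stand xy z",np.array([d@ex,d@ey,p[2]]),"turn left (tool axes)",(r.inv()*R.from_matrix(RT)).as_rotvec(),"F",np.array(s["contact_force"]),"open mm",s["opening"]*85,"q",np.array(s["qpos"]))
    return p,r
E
python3 -c "
from h import *
p,r=st();print(r.as_matrix())
print('tool-frame shift to (-98,-86,.2) in tool axes', r.inv().apply(np.r_[A,0]+ex*-.098+ey*-.086+[0,0,.2]-p))"
```

```text
t 0.1 stand xy z [-0.489   0.5001  0.2238] turn left (tool axes) [ 0.0021 -0.1428 -0.0005] F [ 0.3836  0.7424 -0.6379] open mm 85.11369877045334 q [ 0.967   0.2871  1.578   0.      1.2786 -0.15  ]
[[ 0.8988 -0.0012  0.4384]
 [-0.4384 -0.0018  0.8988]
 [-0.0003 -1.     -0.0021]]
tool-frame shift to (-98,-86,.2) in tool axes [ 0.4704  0.0247 -0.5245]
```

Call:
{"fn": "carry_out", "kwargs": {
  "moves": [
    [0, -0.143, 0, 0, 0, 0, -1],
    [0, 0, 0, 0.026, 0, -0.039, -1],
    [0, 0, 0, 0.026, 0, -0.039, -1],
    [0, 0, 0, 0.026, 0, -0.039, -1],
    [0, 0, 0, 0.026, 0, -0.039, -1],
    [0, 0, 0, 0.026, 0, -0.039, -1],
    [0, 0, 0, 0.026, 0, -0.039, -1],
    [0, 0, 0, 0.026, 0, -0.039, -1],
    [0, 0, 0, 0.026, 0, -0.039, -1],
    [0, 0, 0, 0.026, 0, -0.039, -1]
  ],
  "squeeze": 20
}}

```text
time: 1.35
eef_pos: [0.4112, 0.1994, 0.2247]
tcp_rot: [0.699, -0.109, 0.109, -0.699]
contact_force: [0.3, 0.1, -0.2]
opening: 0.996
```

Call:
{"fn": "carry_out", "kwargs": {
  "moves": [
    [0, 0, 0, 0.026, 0, -0.039, -1],
    [0, 0, 0, 0.026, 0, -0.039, -1],
    [0, 0, 0, 0.026, 0, -0.039, -1],
    [0, 0, 0, 0.026, 0, -0.039, -1],
    [0, 0, 0, 0.026, 0, -0.039, -1],
    [0, 0, 0, 0, 0, 0, -1],
    [0, 0, 0, 0, 0, 0, -1]
  ]
}}

```text
time: 2.22
eef_pos: [0.475, -0.0242, 0.2245]
tcp_rot: [-0.698, 0.11, -0.109, 0.699]
contact_force: [-0.4, -0.3, 0.3]
opening: 0.999
```

```bash
python3 -c "
from h import *
st();cv2.imwrite('pics/t1.png',read_camera('top'))"
```

```text
t 2.23 stand xy z [-0.1252 -0.045   0.2245] turn left (tool axes) [-0.0003 -0.0003 -0.0013] F [-0.4106 -0.2714  0.3436] open mm 84.94052851299357 q [-0.2648 -0.165   2.0512  0.0004  1.2567 -1.5244]
```

Call:
{"fn": "carry_out", "kwargs": {
  "moves": [
    [0, 0, 0, 0.015, 0, -0.021, -0.8],
    [0, 0, 0, 0.016, 0, -0.02, -0.8],
    [0, 0, 0, 0, 0.05, 0, -0.8],
    [0, 0, 0, 0, 0.04, 0, -0.8],
    [0, 0, 0, 0, 0.02, 0, -0.8],
    [0, 0, 0, 0, 0, 0, -0.8],
    [0, 0, 0, 0, 0, 0, -0.8]
  ]
}}

```text
time: 3.15
eef_pos: [0.4932, -0.0725, 0.1162]
tcp_rot: [0.699, -0.108, 0.11, -0.699]
contact_force: [0.5, 0.1, -0.2]
opening: 0.905
```

```bash
python3 -c "
from h import *
st();cv2.imwrite('pics/s1.png',cv2.resize(read_camera('scene')[100:270,220:440],(800,618))[:600])"
```

```text
t 3.15 stand xy z [-0.0932 -0.0855  0.1162] turn left (tool axes) [0.     0.0016 0.0018] F [ 0.4509  0.0607 -0.2476] open mm 76.89470410108243 q [-0.3497  0.0155  2.0942  0.      1.0301 -1.6111]
```

View pics/s1.png

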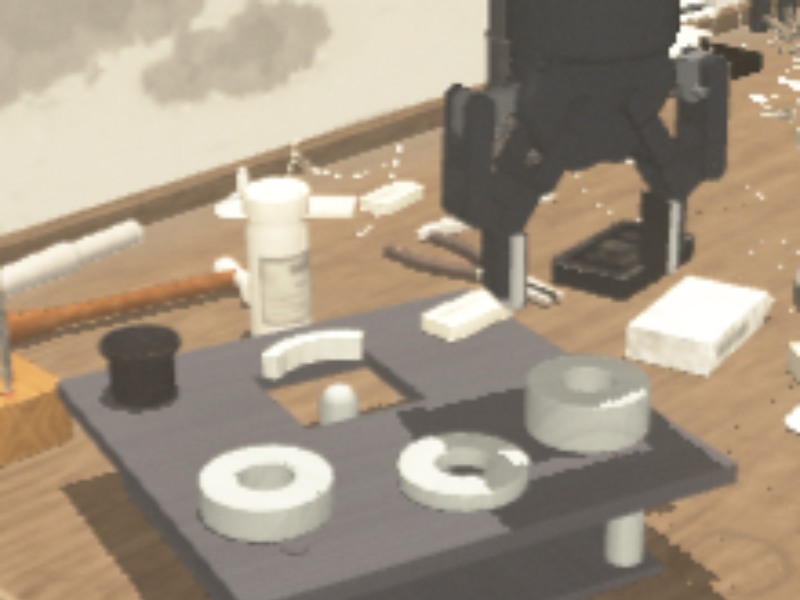

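The open gripper is centred above the thick ring (fingers at about columns 510 and 670, ring at 588). I'll descend and close.

Call:
{"fn": "carry_out", "kwargs": {
  "moves": [
    [0, 0, 0, 0, 0.02, 0, -0.8],
    [0, 0, 0, 0, 0.013, 0, -0.8],
    [0, 0, 0, 0, 0, 0, -0.8],
    [0, 0, 0, 0, 0, 0, -0.3],
    [0, 0, 0, 0, 0, 0, -0.3],
    [0, 0, 0, 0, 0, 0, -0.3]
  ]
}}

```text
time: 3.95
eef_pos: [0.4928, -0.0731, 0.0825]
tcp_rot: [0.699, -0.109, 0.11, -0.699]
contact_force: [0.7, -0.3, 0.3]
opening: 0.645
```

```bash
python3 -c "
from h import *
st()"
```

```text
t 3.95 stand xy z [-0.0933 -0.0862  0.0825] turn left (tool axes) [0.0001 0.0002 0.001 ] F [ 0.6848 -0.334   0.3487] open mm 54.84921298226587 q [-0.3513  0.067   2.1123 -0.      0.9613 -1.6112]
```

Call:
{"fn": "carry_out", "kwargs": {
  "moves": [
    [0, 0, 0, 0, 0, 0, -0.1],
    [0, 0, 0, 0, 0, 0, -0.1],
    [0, 0, 0, 0, 0, 0, -0.1]
  ]
}}

```text
time: 4.32
eef_pos: [0.4924, -0.073, 0.082]
tcp_rot: [0.699, -0.109, 0.109, -0.699]
contact_force: [1.1, 0.4, 0.9]
opening: 0.545
```

```bash
python3 -c "
from h import *
st();cv2.imwrite('pics/s2.png',cv2.resize(read_camera('scene')[100:270,220:440],(800,618))[:600])"
```

```text
t 4.33 stand xy z [-0.0937 -0.0862  0.082 ] turn left (tool axes) [ 0.      0.0002 -0.0001] F [1.1318 0.3941 0.8651] open mm 46.313047908619474 q [-0.3513  0.0675  2.1129 -0.      0.9613 -1.6113]
```

View pics/s2.png

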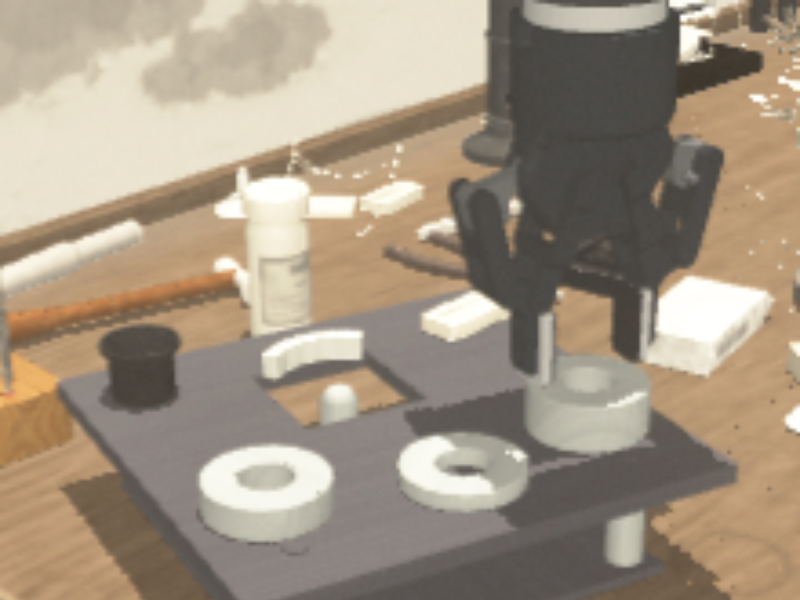

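```bash
python3 -c "
from h import *
p,r=st()
m=r.as_matrix()
for f in(0,.006,.019):
  for h in(-.026,.026):
    for x in (-.011,.011):
      q=p+m[:,1]*f+m[:,2]*h+m[:,0]*x; print(f,h,x,(proj('scene',[q])[0]-[220,100])*[3.636,3.636])
t=read_camera('top');cv2.imwrite('pics/t2.png',cv2.resize(t[130:280,240:395],(620,600)))
"
```

```text
t 4.38 stand xy z [-0.0937 -0.0862  0.082 ] turn left (tool axes) [-0.      0.0002  0.    ] F [ 0.2704 -0.3734 -0.8996] open mm 46.858865442665206 q [-0.3513  0.0675  2.1128  0.      0.9612 -1.6112]
0 -0.026 -0.011 [634.7829 382.5601]
0 -0.026 0.011 [608.567  365.7607]
0 0.026 -0.011 [543.6248 406.5951]
0 0.026 0.011 [518.6948 388.8392]
0.006 -0.026 -0.011 [634.2556 393.7429]
0.006 -0.026 0.011 [608.1275 376.7575]
0.006 0.026 -0.011 [543.3604 418.    ]
0.006 0.026 0.011 [518.511  400.0513]
0.019 -0.026 -0.011 [633.1223 417.7457]
0.019 -0.026 0.011 [607.1827 400.366 ]
0.019 0.026 -0.011 [542.7921 442.4729]
0.019 0.026 0.011 [518.1155 424.1156]
```

View pics/t2.png

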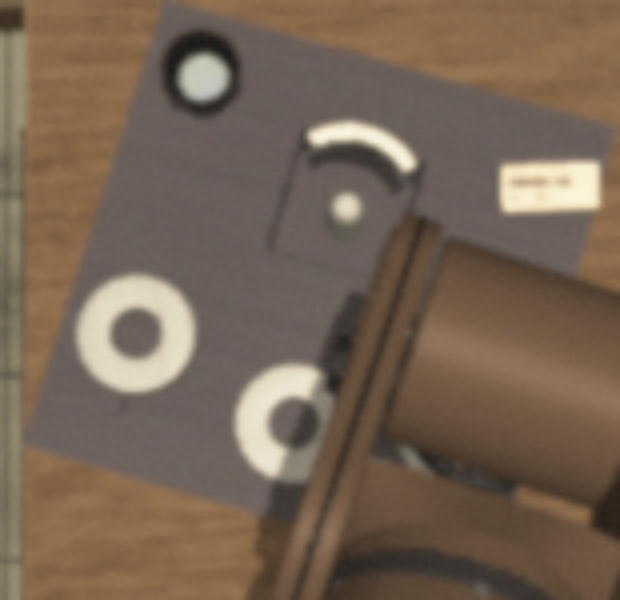

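```bash
python3 -c "
from h import *
for lab,x,y,z,hs in(('s1',-.0932,-.0855,.1162,.0385),('s2',-.0937,-.0862,.082,.026)):
  for f in(-.02,-.01,0,.006,.019):
    print(lab,f,[ ((proj('scene',[np.r_[A,0]+ex*(x+a)+ey*(y+h)+[0,0,z-f]])[0]-[220,100])*3.636).round() for h in(hs,-hs) for a in(-.011,.011)])
s=read_camera('scene');cv2.imwrite('pics/s3.png',cv2.resize(s[165:230,345:420],(680,590),interpolation=cv2.INTER_CUBIC))
"
```

```text
s1 -0.02 [array([521., 306.]), array([496., 290.]), array([660., 273.]), array([632., 259.])]
s1 -0.01 [array([521., 326.]), array([495., 309.]), array([659., 293.]), array([631., 278.])]
s1 0 [array([520., 346.]), array([495., 329.]), array([658., 312.]), array([631., 297.])]
s1 0.006 [array([520., 358.]), array([495., 341.]), array([657., 324.]), array([630., 308.])]
s1 0.019 [array([520., 383.]), array([495., 366.]), array([656., 348.]), array([629., 332.])]
s2 -0.02 [array([545., 368.]), array([519., 351.]), array([637., 345.]), array([610., 329.])]
s2 -0.01 [array([544., 388.]), array([519., 370.]), array([636., 364.]), array([609., 347.])]
s2 0 [array([544., 407.]), array([519., 389.]), array([635., 383.]), array([609., 366.])]
s2 0.006 [array([543., 418.]), array([519., 400.]), array([634., 394.]), array([608., 377.])]
s2 0.019 [array([543., 443.]), array([518., 424.]), array([633., 418.]), array([607., 400.])]
```

View pics/s3.png

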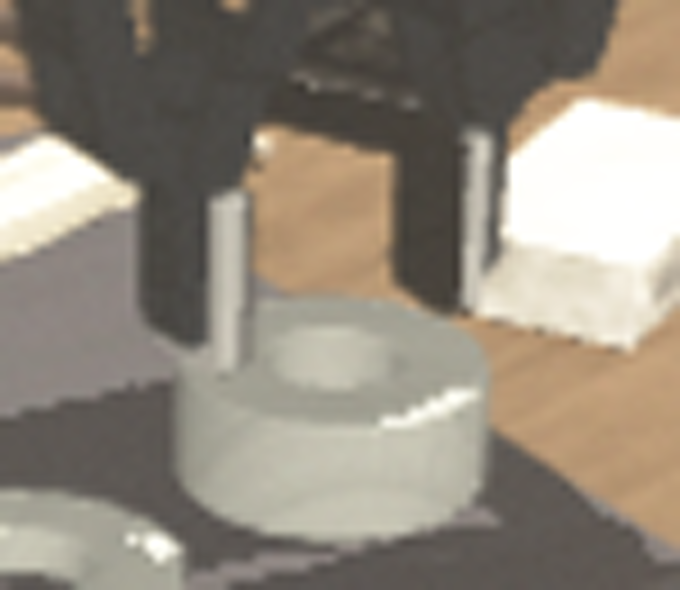

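The fingertips are actually about 7 mm above the ring's top. That is roughly 28 mm higher than the stated tip offset implies, and the columns agree. I'll reopen and go lower step by step, watching the force.

Call:
{"fn": "carry_out", "kwargs": {
  "moves": [
    [0, 0, 0, 0, 0, 0, -0.8],
    [0, 0, 0, 0, 0, 0, -0.8],
    [0, 0, 0, 0, 0, 0, -0.8],
    [0, 0, 0, 0, 0.006, 0.001, -0.8],
    [0, 0, 0, 0, 0.006, 0, -0.8],
    [0, 0, 0, 0, 0, 0, -0.8]
  ]
}}

```text
time: 5.22
eef_pos: [0.492, -0.0718, 0.069]
tcp_rot: [-0.698, 0.11, -0.109, 0.699]
contact_force: [0.3, 0.7, -1.6]
opening: 0.903
```

Call:
{"fn": "carry_out", "kwargs": {
  "moves": [
    [0, 0, 0, 0, 0.006, 0, -0.8],
    [0, 0, 0, 0, 0.003, 0, -0.8],
    [0, 0, 0, 0, 0, 0, -0.4],
    [0, 0, 0, 0, 0, 0, -0.4],
    [0, 0, 0, 0, 0, 0, -0.2]
  ]
}}

```text
time: 5.85
eef_pos: [0.4928, -0.0722, 0.0613]
tcp_rot: [0.699, -0.109, 0.109, -0.698]
contact_force: [-0.9, -0.3, 0.6]
opening: 0.687
```

```bash
python3 -c "
from h import *
st()
s=read_camera('scene');cv2.imwrite('pics/s4.png',cv2.resize(s[165:230,345:420],(680,590),interpolation=cv2.INTER_CUBIC))
"
```

```text
t 5.85 stand xy z [-0.0935 -0.0853  0.0613] turn left (tool axes) [0.0003 0.0003 0.0002] F [-0.9285 -0.2517  0.5973] open mm 58.398871015024994 q [-0.3493  0.1027  2.1208 -0.0004  0.9179 -1.6092]
```

View pics/s4.png

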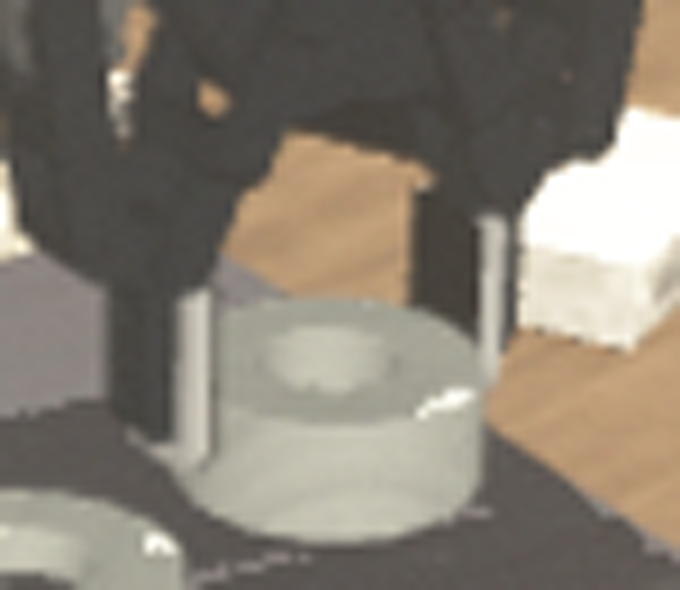

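Now the fingers straddle the thick ring, with the tips a few mm above the deck and the opening stalled at the ring's width. I'll slide it +x, then +y to the centreline.

Call:
{"fn": "carry_out", "kwargs": {
  "moves": [
    [0, 0, 0, 0, 0, 0, -0.2],
    [0, 0, 0, 0.015, 0, 0, -0.2],
    [0, 0, 0, 0.019, 0, 0, -0.2],
    [0, 0, 0, 0.019, 0, 0, -0.2],
    [0, 0, 0, 0, 0, 0.02, -0.2],
    [0, 0, 0, 0, 0, 0.025, -0.2],
    [0, 0, 0, 0, 0, 0.025, -0.2],
    [0, 0, 0, 0, 0, 0.0155, -0.2],
    [0, 0, 0, 0, 0, 0, -0.2]
  ]
}}

```text
time: 7.02
eef_pos: [0.5698, -0.0047, 0.0614]
tcp_rot: [-0.698, 0.109, -0.109, 0.699]
contact_force: [0.2, 3.1, 2.9]
opening: 0.688
```

```bash
python3 -c "
from h import *
st()
"
```

```text
t 7.03 stand xy z [-0.0409  0.0025  0.0614] turn left (tool axes) [-0.0024  0.0012  0.0006] F [0.2334 3.0799 2.9109] open mm 58.44141645346423 q [-0.1873  0.2487  1.9493  0.0028  0.9427 -1.45  ]
```

Call:
{"fn": "carry_out", "kwargs": {
  "moves": [
    [0, 0, 0, 0.012, 0, -0.002, -0.2],
    [0, 0, 0, 0.012, 0, 0, -0.2],
    [0, 0, 0, 0, 0, 0, -0.2],
    [0, 0, 0, 0, 0, 0, -0.9],
    [0, 0, 0, 0, 0, 0, -0.9],
    [0, 0, 0, 0, 0, 0, -0.9]
  ]
}}

```text
time: 7.78
eef_pos: [0.5912, -0.0161, 0.0607]
tcp_rot: [0.699, -0.11, 0.109, -0.699]
contact_force: [0.3, 0.2, 0.1]
opening: 0.952
```

```bash
python3 -c "
from h import *
st()
s=read_camera('scene');t=read_camera('top')
cv2.imwrite('pics/b5.png',np.hstack([cv2.resize(s[160:250,260:380],(440,330),interpolation=cv2.INTER_CUBIC),cv2.resize(t[140:250,265:375],(330,330),interpolation=cv2.INTER_CUBIC)]))
"
```

```text
t 7.78 stand xy z [-0.0171 -0.0018  0.0607] turn left (tool axes) [ 0.0001  0.0001 -0.0005] F [0.2645 0.2479 0.0738] open mm 80.9263973779735 q [-0.1986  0.293   1.8951 -0.      0.9541 -1.4585]
```

View pics/b5.png

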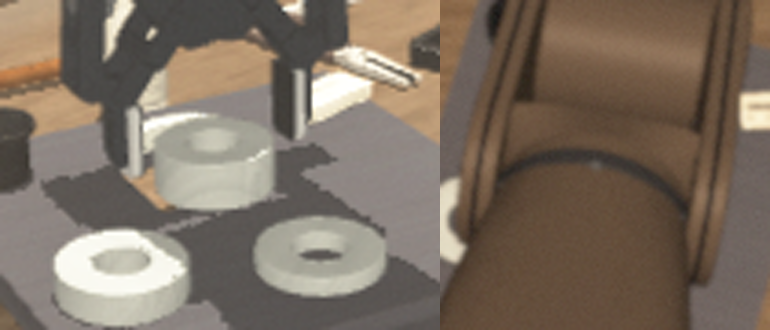

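The ring sits in front of the arbor (left view (215,165)), flat and free, with the fingers open. I'll back off, narrow to a cradle and push along +x.

Call:
{"fn": "carry_out", "kwargs": {
  "moves": [
    [0, 0, 0, -0.02, 0, 0.002, -0.9],
    [0, 0, 0, -0.02, 0, 0, -0.9],
    [0, 0, 0, 0, 0, 0, -0.05],
    [0, 0, 0, 0, 0, 0, -0.05],
    [0, 0, 0, 0, 0, 0, -0.05],
    [0, 0, 0, 0, 0, 0, -0.05]
  ]
}}

```text
time: 8.62
eef_pos: [0.5546, -0.0022, 0.0611]
tcp_rot: [0.699, -0.109, 0.11, -0.699]
contact_force: [-0.3, -1.0, 0.3]
opening: 0.525
```

Call:
{"fn": "carry_out", "kwargs": {
  "moves": [
    [0, 0, 0, 0.008, 0, 0, -0.05],
    [0, 0, 0, 0.008, 0, 0, -0.05],
    [0, 0, 0, 0.006, 0, 0, -0.05],
    [0, 0, 0, 0.003, 0, 0, -0.05],
    [0, 0, 0, 0.002, 0, 0, -0.05],
    [0, 0, 0, 0, 0, 0, -0.05]
  ]
}}

```text
time: 9.38
eef_pos: [0.58, -0.0102, 0.0611]
tcp_rot: [0.699, -0.109, 0.11, -0.699]
contact_force: [0.5, 0.2, -0.9]
opening: 0.524
```

```bash
python3 -c "
from h import *
st()
s=read_camera('scene')
cv2.imwrite('pics/s6.png',cv2.resize(s[160:250,260:380],(780,585),interpolation=cv2.INTER_CUBIC))
"
```

```text
t 9.38 stand xy z [-0.0295  0.0003  0.0611] turn left (tool axes) [-0.      0.0002  0.0003] F [ 0.4553  0.1618 -0.8515] open mm 44.53087035607851 q [-0.1925  0.2698  1.9235 -0.      0.948  -1.4525]
```

Call:
{"fn": "carry_out", "kwargs": {
  "moves": [
    [0, 0, 0, 0.002, 0, 0, -0.05],
    [0, 0, 0, 0.002, 0, 0, -0.05],
    [0, 0, 0, 0, 0, 0, -0.05]
  ]
}}

```text
time: 9.8
eef_pos: [0.5838, -0.0115, 0.0611]
tcp_rot: [0.699, -0.109, 0.11, -0.699]
contact_force: [0.9, -0.2, -0.7]
opening: 0.521
```

```bash
python3 -c "
from h import *
st()
s=read_camera('scene')
cv2.imwrite('pics/s7.png',cv2.resize(s[160:250,260:380],(780,585),interpolation=cv2.INTER_CUBIC))
"
```

```text
t 9.8 stand xy z [-0.0255  0.0003  0.0611] turn left (tool axes) [-0.      0.0002  0.0003] F [ 0.8875 -0.2086 -0.7314] open mm 44.303416378291494 q [-0.1933  0.2774  1.914  -0.      0.95   -1.4533]
```

View pics/s7.png

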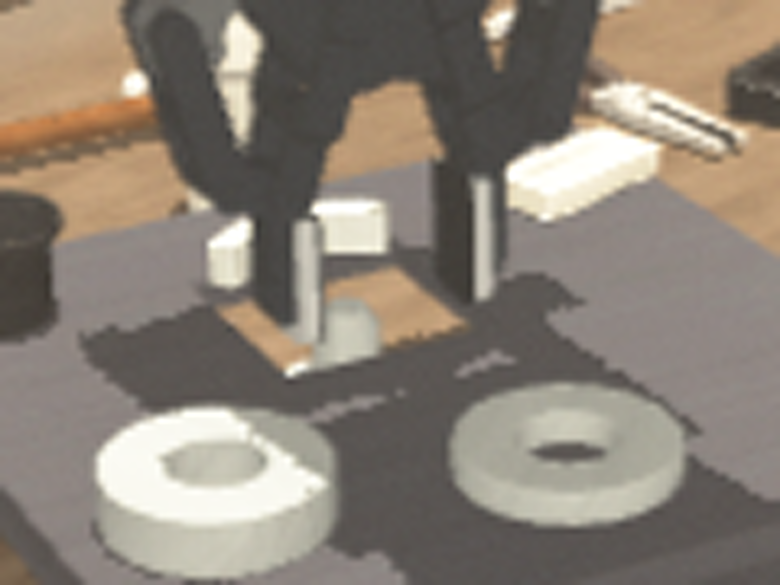

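The thick ring has dropped: the arbor at (350,330) stands free in the opening and the ring is no longer on the deck. I'll lift and move over the middle ring.

Call:
{"fn": "carry_out", "kwargs": {
  "moves": [
    [0, 0, 0, -0.005, 0, 0, -0.05],
    [0, 0, 0, 0, -0.03, 0, -0.4],
    [0, 0, 0, 0, -0.03, 0, -0.8],
    [0, 0, 0, -0.02, 0, 0.03, -0.8],
    [0, 0, 0, -0.02, 0, 0.03, -0.8],
    [0, 0, 0, -0.02, 0, 0.022, -0.8],
    [0, 0, 0, 0, 0, 0, -0.8],
    [0, 0, 0, 0, 0, 0, -0.8]
  ]
}}

```text
time: 10.85
eef_pos: [0.5469, 0.0862, 0.1211]
tcp_rot: [0.699, -0.109, 0.11, -0.698]
contact_force: [0.8, 0.9, -0.2]
opening: 0.9
```

```bash
python3 -c "
from h import *
st()
for f in(-.01,-.005,0,.005,.01): print(f,proj('scene',[np.r_[A,0]+ex*-.0365+ey*.0228+[0,0,.0611-f]]))
s=read_camera('scene');t=read_camera('top')
cv2.imwrite('pics/b8.png',np.hstack([cv2.resize(s[150:260,240:390],(450,330),interpolation=cv2.INTER_CUBIC),cv2.resize(t[140:250,255:365],(330,330),interpolation=cv2.INTER_CUBIC)]))
"
```

```text
t 10.85 stand xy z [-0.0905  0.082   0.1211] turn left (tool axes) [0.0002 0.0004 0.0005] F [ 0.8332  0.91   -0.2164] open mm 76.48212829237569 q [-0.0268  0.1313  1.9604 -0.0004  1.0495 -1.2868]
-0.01 [[308.5227 212.8784]]
-0.005 [[308.6143 215.4095]]
0 [[308.7054 217.9282]]
0.005 [[308.796  220.4346]]
0.01 [[308.8863 222.9286]]
```

View pics/b8.png

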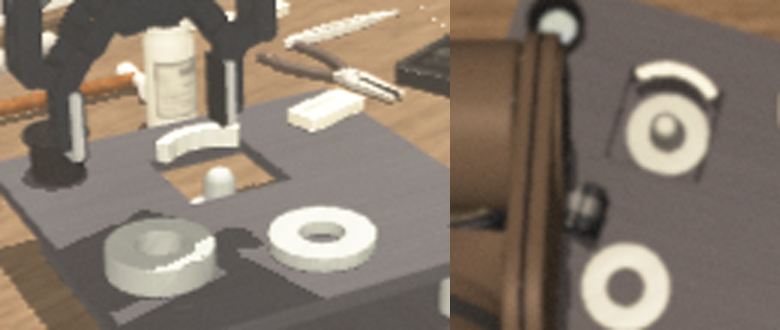

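In the top view (right half) the thick ring is centred round the arbor in the opening at (668,130). I'll descend on the middle ring and grip it.

Call:
{"fn": "carry_out", "kwargs": {
  "moves": [
    [0, 0, 0, 0, 0.025, 0, -0.8],
    [0, 0, 0, 0, 0.025, 0, -0.8],
    [0, 0, 0, 0, 0.01, 0, -0.8],
    [0, 0, 0, 0, 0.006, 0, -0.8],
    [0, 0, 0, 0, 0, 0, -0.8],
    [0, 0, 0, 0, 0, 0, -0.2],
    [0, 0, 0, 0, 0, 0, -0.2],
    [0, 0, 0, 0, 0, 0, -0.2],
    [0, 0, 0, 0, 0, 0, -0.2]
  ]
}}

```text
time: 12.08
eef_pos: [0.5476, 0.0864, 0.0563]
tcp_rot: [0.699, -0.109, 0.11, -0.699]
contact_force: [-1.4, -0.0, 5.3]
opening: 0.696
```

```bash
python3 -c "
from h import *
st()"
```

```text
t 12.07 stand xy z [-0.0899  0.0824  0.0563] turn left (tool axes) [-0.0001  0.0004  0.0017] F [-1.4104 -0.0443  5.3146] open mm 59.177787898833586 q [-0.0264  0.2258  1.9888 -0.0005  0.9253 -1.2863]
```

Call:
{"fn": "carry_out", "kwargs": {
  "moves": [
    [0, 0, 0, 0.015, 0, 0, -0.2],
    [0, 0, 0, 0.019, 0, 0, -0.2],
    [0, 0, 0, 0.016, 0, 0, -0.2],
    [0, 0, 0, 0, 0, -0.02, -0.2],
    [0, 0, 0, 0, 0, -0.025, -0.2],
    [0, 0, 0, 0, 0, -0.025, -0.2],
    [0, 0, 0, 0, 0, -0.0125, -0.2],
    [0, 0, 0, 0.012, 0, 0, -0.2],
    [0, 0, 0, 0.012, 0, 0, -0.2],
    [0, 0, 0, 0, 0, 0, -0.2]
  ]
}}

```text
time: 13.32
eef_pos: [0.5923, -0.0157, 0.056]
tcp_rot: [0.699, -0.109, 0.11, -0.698]
contact_force: [-0.7, -0.2, 5.4]
opening: 0.705
```

```bash
python3 -c "
from h import *
st()"
```

```text
t 13.32 stand xy z [-0.0161 -0.0011  0.056 ] turn left (tool axes) [ 0.0003 -0.0002  0.0015] F [-0.7134 -0.2079  5.3996] open mm 59.882580815744696 q [-0.1974  0.3011  1.8949 -0.0006  0.9442 -1.4567]
```

Call:
{"fn": "carry_out", "kwargs": {
  "moves": [
    [0, 0, 0, 0, 0, 0, -0.9],
    [0, 0, 0, 0, 0, 0, -0.9],
    [0, 0, 0, 0, 0, 0, -0.9],
    [0, 0, 0, -0.02, 0, 0.001, -0.9],
    [0, 0, 0, -0.021, 0, 0, -0.9],
    [0, 0, 0, 0, 0, 0, -0.05],
    [0, 0, 0, 0, 0, 0, -0.05],
    [0, 0, 0, 0, 0, 0, -0.05],
    [0, 0, 0, 0, 0, 0, -0.05]
  ]
}}

```text
time: 14.45
eef_pos: [0.5539, -0.0014, 0.0551]
tcp_rot: [0.699, -0.109, 0.11, -0.699]
contact_force: [-0.6, 0.8, 0.2]
opening: 0.527
```

Call:
{"fn": "carry_out", "kwargs": {
  "moves": [
    [0, 0, 0, 0.008, 0, 0, -0.05],
    [0, 0, 0, 0.008, 0, 0, -0.05],
    [0, 0, 0, 0.006, 0, 0, -0.05],
    [0, 0, 0, 0.004, 0, 0, -0.05],
    [0, 0, 0, 0.003, 0, 0, -0.05],
    [0, 0, 0, 0.002, 0, 0, -0.05],
    [0, 0, 0, 0, 0, 0, -0.05]
  ]
}}

```text
time: 15.32
eef_pos: [0.5829, -0.0107, 0.0551]
tcp_rot: [0.699, -0.109, 0.109, -0.699]
contact_force: [-0.1, -0.5, -0.3]
opening: 0.523
```

```bash
python3 -c "
from h import *
st()
s=read_camera('scene');cv2.imwrite('pics/s9.png',s)
g=s.min(2); print(g[190:220:2,298:340:3])
s=cv2.imread('pics/s7.png');g=cv2.resize(s,(120,90),interpolation=cv2.INTER_AREA).min(2);print(g[30:60:2,38:80:3])
"
```

```text
t 15.32 stand xy z [-0.0266  0.0008  0.0551] turn left (tool axes) [-0.      0.0002  0.0001] F [-0.0871 -0.5425 -0.2554] open mm 44.4543725471953 q [-0.1923  0.2847  1.9181 -0.      0.9387 -1.4523]
[[ 72  70  68  68 147 163 162 144 131 134  55  59 105  91]
 [ 71  69  70  71 252 251 227 156 132 132  58  56 187  80]
 [ 72  68  70  69 215 212 215 166 131 130  54  57 187  80]
 [145  69  70  94 213 210 215 163 130 131  55  55 188  84]
 [126  65  72 187 188 210 217 145  85 123  57  55 187  81]
 [124  65  69 185  90  93  93  97  81  86  59  58 187  79]
 [121  66  71 185  88  99 112 124 105  81  58  55 187  81]
 [ 83  63  70 186 111 117 121 128 127  89  56  57 186  78]
 [ 93  64  67 185 126 154 140 128 117 114  63  56 187  83]
 [ 99  64  69 182 151 173 166 150 147 128 125  57 173  84]
 [156  61  69 182 153 188 175 149 149 149 125  77  83  82]
 [120 125  76 183 157 185 175 143 143 131  84  85  84  85]
 [ 82 139 156 181 156 186 168 100  81  80  83  81  90 103]
 [ 83  80 150 140 121  80  81  85  82  80  82  91 128  95]
 [ 81  80  82  79  82  82  80  81  83  83  81  82  84  82]]
[[ 71  67  68  7
[... 169 characters left out ...]
6  74 182 194 211 212 163 128 129  58  56 185  83]
 [125  67  75 186 179 201 207 142  88  85  59  57 184  84]
 [123  67  73 185  90  92  92  97  81  86  59  56 184 102]
 [118  65  73 184  91 100 113 123 107  84  58  57 185 115]
 [ 83  68  73 183 109 120 122 125 127  91  71  55 184  82]
 [106  67  70 187 125 151 135 124 117 115  91  65 102  83]
 [118  79  72 182 149 172 164 118 116 120 124  87  82  84]
 [117 114 129 183 153 188 175 123 120 120 116  82  82  82]
 [102 129 133 163 159 186 177 118  81  82  82  83  83  85]
 [ 82 118 119 124 172 184 164  86  82  84  84  83  95 106]
 [ 82  84 182 173 126  87  83  84  84  84  83 120 123  87]
 [ 81  81  92  81  82  84  83  83  84  83  82  85  84  83]]
```

The numbers show the middle ring has dropped too: the arbor stays visible and a higher bright ring surface shows in the opening. Next I'll move behind the thin ring.

Call:
{"fn": "carry_out", "kwargs": {
  "moves": [
    [0, 0, 0, -0.005, 0, 0, -0.05],
    [0, 0, 0, 0, -0.025, 0, -0.05],
    [0, 0, 0, -0.01, -0.015, 0, -0.05],
    [0, 0, 0, -0.03, 0, 0, -0.05],
    [0, 0, 0, -0.03, 0, -0.004, -0.05],
    [0, 0, 0, -0.03, 0, -0.003, -0.05],
    [0, 0, 0, -0.026, 0, 0, -0.05],
    [0, 0, 0, 0, 0, 0, -0.05],
    [0, 0, 0, 0, 0, 0, -0.05]
  ]
}}

```text
time: 16.5
eef_pos: [0.4568, 0.0226, 0.0955]
tcp_rot: [0.699, -0.109, 0.11, -0.699]
contact_force: [0.5, -0.0, 0.1]
opening: 0.525
```

```bash
python3 -c "
from h import *
st()
t=read_camera('top');cv2.imwrite('pics/t10.png',t)
b=np.zeros((400,640),np.uint8);b[150:255,260:345]=(t.min(2)[150:255,260:345]>120)
for c in cv2.findContours(b,0,1)[0]:
  if cv2.contourArea(c)>20: print(cv2.contourArea(c),cv2.boundingRect(c),cv2.minEnclosingCircle(c))
for z in(.031,.048,.079): print(z,415*.06/(.909-z))
"
```

```text
t 16.5 stand xy z [-0.1569 -0.0061  0.0955] turn left (tool axes) [-0.0002  0.0002  0.0017] F [ 0.5278 -0.0226  0.0987] open mm 44.63258907763493 q [-0.1731 -0.0484  2.2007 -0.      0.9876 -1.4331]
42.0 (307, 221, 17, 5) ((315.0, 223.5), 8.139510154724121)
620.5 (313, 168, 28, 30) ((326.38763427734375, 183.1629180908203), 15.248502731323242)
121.0 (317, 160, 27, 13) ((330.0, 166.5), 13.756916999816895)
34.5 (285, 150, 12, 5) ((290.5, 150.5), 5.522780418395996)
0.031 28.35990888382688
0.048 28.919860627177698
0.079 29.999999999999996
```

Call:
{"fn": "carry_out", "kwargs": {
  "moves": [
    [0, 0, 0, 0, 0.02, 0, -0.05],
    [0, 0, 0, 0, 0.015, 0, -0.05],
    [0, 0, 0, 0, 0.006, 0, -0.05],
    [0, 0, 0, 0, 0, 0, -0.05],
    [0, 0, 0, 0.01, 0, 0, -0.05],
    [0, 0, 0, 0.01, 0, 0, -0.05],
    [0, 0, 0, 0.01, 0, 0, -0.05],
    [0, 0, 0, 0.01, 0, 0, -0.05],
    [0, 0, 0, 0, 0, 0, -0.05]
  ]
}}

```text
time: 17.68
eef_pos: [0.4952, 0.0101, 0.0543]
tcp_rot: [0.699, -0.109, 0.11, -0.699]
contact_force: [1.4, -0.2, -0.5]
opening: 0.524
```

```bash
python3 -c "
from h import *
st()
print([proj('top',[[*A,z]]).round(1) for z in(.031,.048)])
s=read_camera('scene');cv2.imwrite('pics/s11.png',s)
t=read_camera('top');cv2.imwrite('pics/t11.png',t)
for n,im,(x0,y0,x1,y1) in(('top',t,(280,190,350,255)),('scene',s,(310,205,375,250))):
  b=np.zeros((400,640),np.uint8);b[y0:y1,x0:x1]=(im.min(2)[y0:y1,x0:x1]>120)
  for c in cv2.findContours(b,0,1)[0]:
    if cv2.contourArea(c)>20: print(n,cv2.contourArea(c),cv2.boundingRect(c))
for x in(-.117,-.1,-.09,-.08): print(x,[proj(n,[np.r_[A,0]+ex*x+ey*-.0065+[0,0,.072]]).round() for n in('top','scene')])
"
```

```text
t 17.68 stand xy z [-0.1165 -0.0062  0.0543] turn left (tool axes) [-0.0001 -0.0001  0.0011] F [ 1.391  -0.2458 -0.4621] open mm 44.571889207059954 q [-0.1847  0.1085  2.1304 -0.      0.9016 -1.4444]
[array([[326. , 183.7]]), array([[326.1, 182.2]])]
top 115.0 (316, 190, 24, 9)
scene 36.5 (363, 210, 3, 20)
scene 73.0 (368, 205, 7, 16)
scene 470.5 (331, 205, 26, 33)
scene 203.5 (310, 205, 16, 25)
-0.117 [array([[313., 236.]]), array([[346., 227.]])]
-0.1 [array([[315., 227.]]), array([[341., 223.]])]
-0.09 [array([[317., 223.]]), array([[338., 221.]])]
-0.08 [array([[318., 218.]]), array([[335., 218.]])]
```

Call:
{"fn": "carry_out", "kwargs": {
  "moves": [
    [0, 0, 0, 0.008, 0, 0.0008, -0.05],
    [0, 0, 0, 0.008, 0, 0.0008, -0.05],
    [0, 0, 0, 0.008, 0, 0.0008, -0.05],
    [0, 0, 0, 0.008, 0, 0.0008, -0.05],
    [0, 0, 0, 0.008, 0, 0.0008, -0.05],
    [0, 0, 0, 0.008, 0, 0.0008, -0.05],
    [0, 0, 0, 0.008, 0, 0.0008, -0.05],
    [0, 0, 0, 0, 0, 0, -0.05]
  ]
}}

```text
time: 18.77
eef_pos: [0.55, -0.0015, 0.0543]
tcp_rot: [0.699, -0.109, 0.11, -0.699]
contact_force: [0.3, 0.6, -0.4]
opening: 0.524
```

```bash
python3 -c "
from h import *
st()
s=read_camera('scene');cv2.imwrite('pics/s12.png',s)
print(s.min(2)[196:236:2,290:352:4])
print(proj('scene',[np.r_[A,0]+ex*-.029+[0,0,.072]]))
"
```

```text
t 18.77 stand xy z [-0.0607 -0.0005  0.0543] turn left (tool axes) [-0.0001  0.0001  0.0011] F [ 0.3293  0.6427 -0.392 ] open mm 44.541048385916525 q [-0.1873  0.2206  1.9998 -0.      0.92   -1.4472]
[[135 250  68  72  72  62  71  69 131 130 130 130  58  67  69 129]
 [133 205  71  72  70  70  72  70  95 129 130 130  56  94  89 133]
 [132 207 180  71  67  70  70  87  98 121 129 129  57  60 102 133]
 [127 206 143  72  70  69  70 198 238 153 133 131  57  59 101 131]
 [107 115  97  98 128  69  71 105 158 153 151 144  55  59 104 130]
 [130  98 112 121 241  68 104 127 187 164 152 155  54  59 102 131]
 [130 121 116 187 150  63  85 129 189 154 154 155  57  60 103 130]
 [130 129 158 244 152  62  86 142 237 152 154 159  55  59 103  83]
 [127 129 204 244 166  64  84 144 152 152 160 165  57  58 104  84]
 [132 133 126 243 162  63  87 143 170 181 182 157  59  60 110  82]
 [131  81  84 148 153  64  70 143 183 186 177  92  81  59  87  84]
 [ 81  84  80  82  83  59  71 143 179 176  87  85  84  82  83  84]
 [ 83  81  83  81  81  75  76 163  81  82  82  84  83  85  84  82]
 [ 80  79  83  82  79  83 156 161  82  84  81  85  84  88 124  83]
 [ 83  82  80  82  79  83  93  83  81  82  81  82  83 116  81  84]
 [ 81  83  80  83  81  82  79  84  83  83  83  82  81  83  83  82]
 [ 81  84  81  82  81  84  82  80  79  81  81  82  84  85  82  81]
 [102  80  80  81  83  82  81  82 120  83  82  84  83  82  83  80]
 [128  91  81  82  80  81  82 129  84  82  81  82  81  80  83  82]
 [131 130  83  80  79  82  96  84  83  82  83  78  81  80  82  80]]
[[318.084  207.9626]]
```

The ring is cradled and nearly at the opening, so I'll finish the push.

Call:
{"fn": "carry_out", "kwargs": {
  "moves": [
    [0, 0, 0, 0.008, 0, 0.0005, -0.05],
    [0, 0, 0, 0.008, 0, 0, -0.05],
    [0, 0, 0, 0.006, 0, 0, -0.05],
    [0, 0, 0, 0.004, 0, 0, -0.05],
    [0, 0, 0, 0.003, 0, 0, -0.05],
    [0, 0, 0, 0.003, 0, 0, -0.05],
    [0, 0, 0, 0.002, 0, 0, -0.05],
    [0, 0, 0, 0, 0, 0, -0.05]
  ]
}}

```text
time: 19.82
eef_pos: [0.5817, -0.0112, 0.0541]
tcp_rot: [0.699, -0.109, 0.109, -0.699]
contact_force: [-0.2, -0.5, -0.2]
opening: 0.528
```

```bash
python3 -c "
from h import *
st()
s=read_camera('scene');cv2.imwrite('pics/s13.png',s)
print(s.min(2)[190:220:2,298:340:3])
"
```

```text
t 19.82 stand xy z [-0.0276 -0.0001  0.0541] turn left (tool axes) [-0.      0.0002  0.0001] F [-0.223  -0.4968 -0.2322] open mm 44.92032235204836 q [-0.1936  0.2839  1.9213 -0.      0.9363 -1.4536]
[[ 70  69  68  71 110 165 162 142 132 133  59  62  78  70]
 [ 69  69  67  72 249 251 254 157 132 133  61  57 161  71]
 [ 69  68  71  68 199 214 218 165 131 130  62  57 169  81]
 [102  69  71  71 215 211 214 165 130 131  60  55 167  77]
 [164  67  71 163 157 212 219 145  85  95  62  57 169  79]
 [178  64  69 180  99  95  96  97  82  87  55  56 169  79]
 [144  63  70 179 203 238 162 139 109  83  58  54 169  80]
 [ 94  65  69 180 113 156 154 156 151 122  58  58 168  80]
 [193  61  69 180 126 154 173 157 153 156  76  56 168  90]
 [150  65  70 179 124 174 167 147 154 156 141  56 167  89]
 [152  65  68 170 127 187 174 150 156 156 136  72  86  81]
 [124 127  70 169 109 152 152 153 153 143  86  83  83  83]
 [ 81 158 128 174 122 154 145 101  79  83  85  83  88  91]
 [ 82  81 174 160 110  81  84  83  85  82  84  83 128  96]
 [ 81  81  81  80  81  82  80  82  82  82  83  81  84  82]]
```

Call:
{"fn": "carry_out", "kwargs": {
  "moves": [
    [0, 0, 0, -0.005, 0, 0, -0.05],
    [0, 0, 0, 0, -0.03, 0, -0.05],
    [0, 0, 0, -0.01, -0.03, 0, -0.05],
    [0, 0, 0, -0.03, -0.03, 0.02, -0.05],
    [0, 0, 0, -0.03, -0.03, 0.03, -0.05],
    [0, 0, 0, -0.02, 0, 0.04, -0.05],
    [0, 0, 0, 0, 0, 0.04, -0.05],
    [0, 0, 0, 0, 0, 0.04, -0.05],
    [0, 0, 0, 0, 0, 0, -0.05],
    [0, 0, 0, 0, 0, 0, -0.05]
  ]
}}

```text
time: 21.12
eef_pos: [0.5425, 0.1794, 0.1737]
tcp_rot: [0.699, -0.11, 0.109, -0.698]
contact_force: [-0.5, -0.2, 0.1]
opening: 0.53
```

```bash
python3 -c "
from h import *
st()
s=read_camera('scene');t=read_camera('top')
cv2.imwrite('pics/b14.png',np.hstack([cv2.resize(s[165:255,250:360],(440,360),interpolation=cv2.INTER_CUBIC),cv2.resize(t[140:230,280:370],(360,360),interpolation=cv2.INTER_CUBIC)]))
b=np.zeros((400,640),np.uint8);b[150:210,300:350]=(t.min(2)[150:210,300:350]>120)
for c in cv2.findContours(b,0,1)[0]:
  if cv2.contourArea(c)>20: print(cv2.contourArea(c),cv2.boundingRect(c),cv2.minEnclosingCircle(c))
for z in(.031,.048,.058): print(z,proj('top',[[*A,z]]))
"
```

```text
t 21.12 stand xy z [-0.1232  0.1694  0.1737] turn left (tool axes) [ 0.0008  0.0007 -0.0007] F [-0.5141 -0.1643  0.0538] open mm 45.009777106788775 q [ 0.1421  0.1085  1.8807 -0.0004  1.1534 -1.1182]
669.0 (312, 167, 29, 32) ((326.55084228515625, 182.61863708496094), 15.825684547424316)
135.0 (317, 160, 27, 13) ((330.0, 166.5), 13.756916999816895)
0.031 [[325.9983 183.6985]]
0.048 [[326.0795 182.1706]]
0.058 [[326.1287 181.2441]]
```

View pics/b14.png

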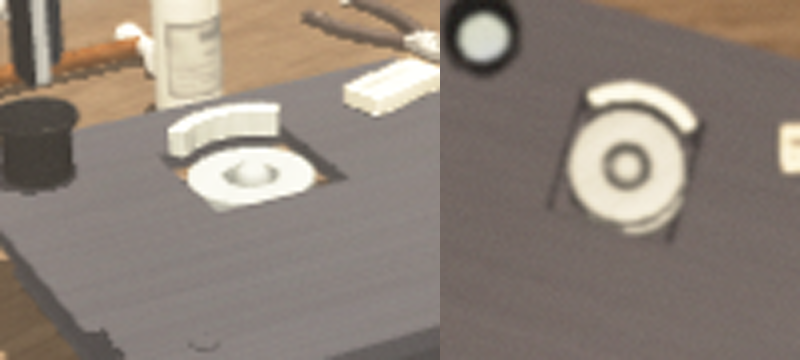

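```bash
python3 -c "
from h import *
a=np.linspace(0,6.28,90)
for z in(.058,.062,.067): 
  p=proj('scene',np.r_[A,z]+.03*np.c_[np.cos(a),np.sin(a),0*a]);print(z,p.min(0),p.max(0))
p=proj('scene',[[*A,.061]]);print(p,'arbor tip; seen ~(312.7,207)')
"
```

```text
0.058 [294.9866 201.8783] [327.3034 216.1455]
0.062 [294.8912 199.9854] [327.2688 214.1589]
0.067 [294.7715 197.6096] [327.2253 211.6647]
[[311.1005 207.3375]] arbor tip; seen ~(312.7,207)
```

```bash
python3 -c "
from plant import *
sign_off()"
```

```text
the job is handed in; nothing more can be done
```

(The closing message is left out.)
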